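# Lock the plate under the shaker's guard and start the run

## Robot

A 6-joint arm with a two-finger parallel gripper is mounted at the origin on the work surface. World frame = base frame: x ahead of the robot, y to its left, z up, the work surface at z = 0. Lengths are in m, angles in rad, forces in N, time in s.
With the tool pointing down it reaches from about 0.25 to 0.725 m from the base axis. Payload 4 kg.
Tool frame: the origin (TCP) lies midway between the tips of the shut fingers; the grasp point (between the pads) lies 19 mm behind it; z points along the fingers, y is the direction in which the jaws open and shut (so a half turn about z gives the same grasp; the last joint's range is limited). The gripper opens to 85 mm and grips with 20 to 120 N. Pads are 22 mm wide; open, the fingers measure 114 mm over their backs; the gripper's body (76 mm by 85 mm) begins 54 mm behind the grasp point. The pads swing forward as they close: fully open they stand 13 mm farther back than shut.
Start: joints at [-1.106, 0.241, 0.005, 1.335, 0, 1.571], TCP at [0.224, -0.447, 0.231] pointing down, gripper open.
Joint ranges: [-2.72, 2.72], [-1.05, 1.87], [-1.09, 1.28], [-1.99, 2.15], [-1.42, 1.44], [-3.14, 3.14]. Speed limits (rad/s): [2.79, 2.79, 3.14, 3.14, 3.14, 3.14].

## Interface

Orientations are given as a unit quaternion [x, y, z, w].
In Python, from workcell import get_obs, camera, camera_model, job_done, masks_of gives the robot as it stands.
- The arm moves only by the tool jog_arm, never from a script. Its argument "deltas" is a list that holds one entry, the list of rows, each a list of 7 numbers: the shift along the tool's x, y, z in mm, then the turn, a rotation vector about the tool's x, y, z in degrees, then the finger opening in mm, from 0 to 85.4. A call has 1 to 5 rows; each row shifts and turns the pose as measured when the row begins, along the tool's axes as they then stand; what a row does not reach is not made up. A row lasts 1/10 s, in which the tool goes at most 50 mm and 8.59 degrees, less where a joint would pass 70% of its speed; a pose out of reach is approached as far as the arm can. A call with a gripper value outside its range is refused whole. The fingers move at their own pace and stop on an object; the grip force is fixed at half the most. Time passes only in rows, so rows that do not move let the fingers close. It gives the time, the measured TCP pose, the force and the opening at its end, in the units of the state.
- get_obs(): the state, without advancing time (a new reading comes with each control period).
- camera(name): name is "scene" or "top" or "wrist"; returns the picture (384x512x3 uint8, red, green, blue); there is no depth.
- camera_model(name): a dict with "fovy" (degrees; the focal length in pixels is half the picture's height over the tangent of half this angle, whatever the lens; pixels are square), "cx", "cy" (the principal point, pixels), "pose" (4x4, takes a point from camera to world coordinates); the wrist camera has in their place "T_tool_cam" (4x4, takes a point from camera to tool coordinates, whose origin is the TCP and whose axes are the flange's). Camera axes: x right, y down, z forward; pixel columns grow to the right and rows downward; lengths in m; the calibration is good to about 2 mm. A picture is of the moment at which its call begins: read the wrist's pose just before it. camera_model takes no time and is no camera call.
- job_done(): hands the job in, once; it reports no verdict.
Trained networks look in the newest picture that a camera, given by its name, has taken for a name from the list of things; names that differ only in an ending like _2 or _b are one class to them, and where a whole thing is asked for, a point or a joint stands for the part that bears it (a point fixed in the world has none). Each returns a list of dicts, best first, with "conf" (0 to 1); they miss things now and then, are a little off and sometimes report something else, mostly with a low value. They report only what shows in the picture. A call takes as long as a camera call.
- masks_of(target, camera): "pixels" (384x512 bool, what is visible of it) and "at" ([column, row] in pixels, amid what is visible of it).
The state is a dict: "clock": time; "joint_pos": joint angles; "joint_vel": joint speeds; "tau": joint torques, N m; "eef_pos": TCP position; "tool_rot": TCP orientation; "ft_force": force on the tool from outside, world axes, zero at the start; "ft_torque": the same for the moment, N m; "grip_width": finger opening in m.
Only numpy, scipy, OpenCV 4.12 (cv2) and the standard library are available. Lean on these libraries where they do the work, as an engineer would, in place of code of your own. Each camera call takes 0.05 s, during which the arm holds its last target. There are 200 camera calls.

## Task

Reach down through the yellow-edged window in the clear guard of the plate homogeniser and press the red clamp lever all the way down, so that its hold-down bar locks the microplate; the guard is splash-contaminated, so nothing may touch it or the edge of its window. Then come out and press in the green start button on the front deck. Just press: do not touch the hold-down bar or the plate, leave the red stop button alone, and do not move anything else on the bench.

Things in the scene. Friction and masses are not known exactly. Their poses are not given: they have to be found in the camera images.
- machine: the plate homogeniser (bench shaker), fixed: white box 332 (x) by 220 (y) mm, deck 90 mm above the bench. Origin: centre of its underside; x from the operator's front to the back, y left, z up. The open front deck (x below -66 mm) has the start and stop buttons, a display, a dial 17 mm tall at x -90, y 46 mm and an orange rack; the guard covers the rest, with the clamp and microplate.
- guard: clear hood with a flat roof, standing on the deck: 232 (x) by 200 (y) mm, 126 mm tall, 4 mm walls. Origin: centre of its lower rim, 90 mm above the bench; axes along the machine's to 0.05 rad, its place on the machine varies by some 8 mm. Its roof is 216 mm above the bench. Not to be touched.
- window (a point): centre of the window cut in the guard's roof, 218 mm above the bench at the top of its edge; axes as the guard's. Opening 100 mm (guard x) by 120 mm (guard y), edged by a yellow trim 6 mm wide, 2 mm proud of the roof. The clamp lever lies below it; fully pressed, the top of its grip is about 52 mm below the window.
- clamp_lever (a joint): the clamp's hand lever, rad: 0 fully open (rising towards the operator, 42 degrees above level), grows as it is pressed down, 0.52 is the hard stop (12 degrees above level), where the plate is locked. Starts between 0 and 0.10. It turns against a steady friction of about 5 N at the grip, stays where it is left and does not spring back.
- lever_grip (a point): point on the upper face of the lever's red grip, on its middle line, 66 mm from the pivot; moves with the lever. The grip is 20 mm wide (machine y), 14 mm thick, from 28 to 80 mm from the pivot, pointing to machine -x. Fully pressed, this point is at machine x -17, y 0 mm, 166 mm above the bench; fully open at x 2 mm, 194 mm above the bench.
- clamp_pivot (a point): axis of the lever and hold-down bar: machine x 46, y 0 mm, 145 mm above the bench; the axis runs along machine y.
- clamp_bar: the clamp's steel hold-down bar with a rubber foot, linked to the lever: it stands up away from the operator (machine +x) while the clamp is open and swings down onto the plate as the lever is pressed. Origin at the pivot. Not to be touched.
- plate: lidded white microplate with blue and amber wells, 128 mm (machine y) by 86 mm (machine x), 20 mm tall, lying loose in the nest on the platform under the guard. Origin: centre of its underside, 105 mm above the bench. Stays where it is.
- start (a joint): the green start button's travel, m: 0 released, 0.006 fully in; a spring pushes it back, about 5 N when fully in. Pressed straight down.
- start_top (a point): centre of the top of the green start button (26 mm across) on the front deck, right of the orange rack and 63 mm in front of the guard's front wall; the button's top faces up.
- stop (a joint): the red stop button's travel, m: 0 released, 0.006 fully in; 65 mm to the right (machine -y) of the start button, same size. Not to be pressed.
- mini_rack: orange rack of small tubes, 40 by 70 mm, 40 mm tall, loose on the front deck's left part. Origin: centre of its underside. Bystander.
- tip_box: pipette-tip box, green top with white tips, 84 by 120 mm, 66 mm tall. Origin: centre of its underside. Bystander.
- cryo_box: yellow storage box, 134 by 134 mm, 52 mm tall. Origin: centre of its underside. Bystander.
- tube_rack: white acrylic tube rack with capped tubes, 100 by 190 mm, 104 mm tall. Origin: centre of its underside. Bystander.
- media_bottle: glass bottle with orange cap, 72 mm across, 145 mm tall. Origin: centre of its underside. Bystander.
- green_cap: green screw cap, 37 mm across, 13 mm tall, lying on the bench in front of the machine. Origin: centre of its underside. Bystander.
- marker: white and blue marker pen, 125 mm long, lying on the bench along the machine's right side. Origin: its middle, on the bench. Bystander.

How it is judged:
By the outcome, as a careful person would: the job done as asked, in the order asked, and still so for the second after the job is handed in, with the robot touching nothing.
It also fails if it takes over 45 s, if anything falls off the work surface, if the arm or the gripper's body presses on something with over 40 N, if the wrist force passes 120 N, or if a joint passes its speed limit or range.

## Working session

There is one attempt and no reset: what is moved stays moved. The work goes in short steps, Python scripts to look and compute and a tool call to move; the robot and the scene stay as the last step left them, time stands still between calls to the robot, and variables do not carry over. Pictures are saved under pics/ and viewed, about 8 in all and at most 12, crops included, and the job is handed in when it is done.

Besides the shell and the picture viewer there is one more tool, called after "Emit:" as name([rows], argument=value, ...), one row to a line, values as JSON. jog_arm: Moves the arm, as the interface text tells. Its arguments: {"type":"object","properties":{"deltas":{"type":"array"}},"required":["deltas"]}

```bash
mkdir -p pics; ls
cat > h.py <<'E'
import numpy as np,cv2
from workcell import *
def save(im,name): cv2.imwrite('pics/'+name,cv2.cvtColor(im,cv2.COLOR_RGB2BGR))
def ray(m,px,T=None):
    T=m['pose'] if T is None else T
    f=192/np.tan(np.radians(m['fovy'])/2)
    d=np.array([(px[0]-m['cx'])/f,(px[1]-m['cy'])/f,1.])
    T=np.asarray(T); return T[:3,3],T[:3,:3]@d
def at_z(m,px,z,T=None):
    o,d=ray(m,px,T); return o+d*(z-o[2])/d[2]
def proj(m,P,T=None):
    T=np.asarray(m['pose'] if T is None else T); f=192/np.tan(np.radians(m['fovy'])/2)
    c=(np.asarray(P)-T[:3,3])@T[:3,:3]
    return np.stack([m['cx']+f*c[...,0]/c[...,2],m['cy']+f*c[...,1]/c[...,2]],-1)
E
python3 - <<'E'
from h import *
o=get_obs();print({k:np.round(v,3).tolist() for k,v in o.items()})
a=camera('top');b=camera('scene')
save(a,'top.png');save(b,'scene.png')
for c in('top','scene'):
    print(c,camera_model(c))
    for t in('machine','guard','start','stop','lever_grip','clamp_bar','plate','mini_rack'):
        r=masks_of(t,c)
        print(t,[(round(x['conf'],2),np.round(x['at'],1).tolist(),int(x['pixels'].sum())) for x in r[:2]])
E
```

```text
pics
{'clock': 0.0, 'joint_pos': [-1.106, 0.241, 0.004, 1.335, -0.0, 1.571], 'joint_vel': [-0.001, -0.0, -0.001, 0.001, -0.0, 0.0], 'tau': [0.001, -37.231, 25.241, 0.017, 0.0, -0.0], 'eef_pos': [0.224, -0.446, 0.23], 'tool_rot': [0.973, 0.23, -0.0, -0.001], 'ft_force': [0.226, -0.121, 0.314], 'ft_torque': [0.019, 0.001, 0.001], 'grip_width': 0.085}
top {'fovy': 48.976002151214516, 'cx': 256.476142829556, 'cy': 196.31627356668042, 'pose': array([[-0.02008291, -0.9858728 ,  0.16628737,  0.35254446],
       [-0.99972912,  0.017845  , -0.01494141,  0.01520035],
       [ 0.01176293, -0.16654239, -0.98596413,  1.58888541],
       [ 0.        ,  0.        ,  0.        ,  1.        ]])}
machine [(0.65, [230.3, 221.1], 2871)]
guard [(0.64, [223.1, 172.3], 3262)]
start [(0.53, [230.7, 236.0], 37), (0.29, [207.0, 239.1], 246)]
stop [(0.38, [247.3, 236.2], 53)]
lever_grip [(0.64, [224.3, 192.7], 66), (0.57, [231.8, 236.2], 24)]
clamp_bar []
plate []
mini_rack [(0.49, [205.8, 238.5], 241)]
scene {'fovy': 55.46946243869581, 'cx': 254.9348529338881, 'cy': 192.3186849287767, 'pose': array([[ 0.85796369,  0.44000588, -0.26512851,  0.89258612],
       [ 0.51369027, -0.73027798,  0.45035139, -0.52273962],
       [ 0.00453975, -0.52257908, -0.85257873,  1.11372028],
       [ 0.        ,  0.        ,  0.        ,  1.        ]])}
machine [(0.88, [250.0, 191.9], 2316), (0.18, [238.1, 157.0], 34)]
guard [(0.93, [293.0, 172.5], 5423), (0.24, [249.3, 189.7], 2301)]
start [(0.45, [238.1, 160.0], 35), (0.43, [320.3, 123.7], 928)]
stop [(0.21, [253.6, 219.4], 131)]
lever_grip [(0.68, [275.6, 160.0], 112)]
clamp_bar [(0.5, [276.8, 159.2], 103)]
plate []
mini_rack [(0.81, [247.5, 143.4], 267)]
```

Run:
```python
import cv2,numpy as np
a=cv2.imread('pics/top.png');b=cv2.imread('pics/scene.png')
A=cv2.resize(a[110:310,130:330],None,fx=3,fy=3,interpolation=2)
cv2.imwrite('pics/topc.png',A)
B=cv2.resize(b[80:270,170:390],None,fx=3,fy=3,interpolation=2)
cv2.imwrite('pics/scenec.png',B)
```

```text
(no output)
```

View pics/topc.png

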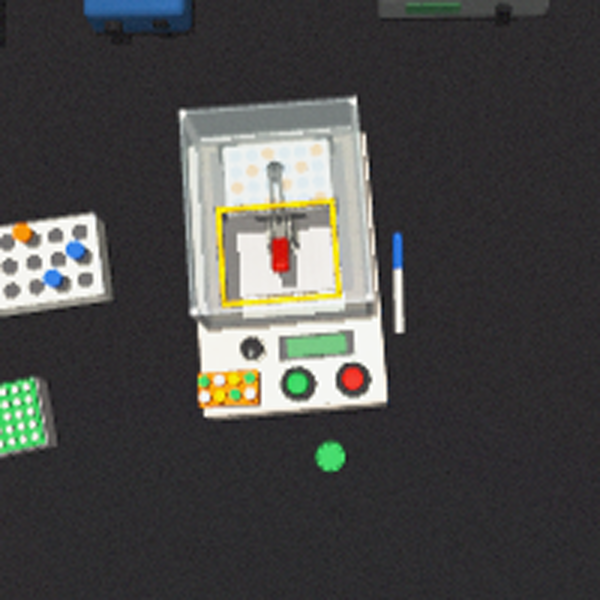

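View pics/scenec.png

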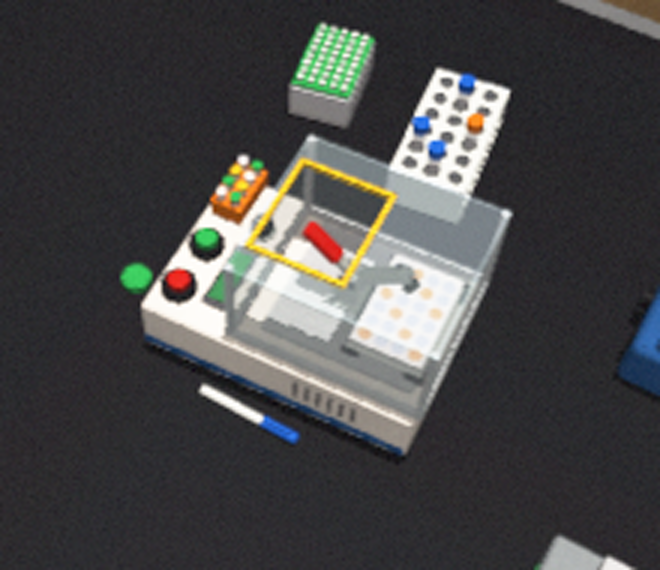

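The pictures show the machine with its front towards the robot. In the top crop the yellow window spans about (218–340, 200–305), the red grip is at (280,255), green start at (297,383), red stop at (352,379) and the orange rack is just left of start. Next I measure from both views.

```bash
cat > meas.py <<'E'
from h import *
from scipy.optimize import least_squares
def blobs(im,roi=None):
    h=cv2.cvtColor(im,cv2.COLOR_RGB2HSV); H,S,V=h[...,0].astype(int),h[...,1],h[...,2]
    return dict(red=((H<6)|(H>174))&(S>150)&(V>90),green=(H>55)&(H<80)&(S>130)&(V>70),yellow=(H>20)&(H<32)&(S>170)&(V>110))
def comps(m,mn=10):
    n,l,s,c=cv2.connectedComponentsWithStats(m.astype(np.uint8),connectivity=8)
    return [(c[i].round(2).tolist(),int(s[i,4]),s[i,:4].tolist()) for i in range(1,n) if s[i,4]>=mn]
E
python3 - <<'E'
from meas import *
for c in('top','scene'):
    im=cv2.cvtColor(cv2.imread(f'pics/{c}.png'),cv2.COLOR_BGR2RGB); m=camera_model(c)
    for k,v in blobs(im).items():
        for q in comps(v):
            print(c,k,q,at_z(m,q[0],.218 if k=='yellow' else .1).round(4))
E
```

```text
top red ([94.94, 93.13], 3833, [60, 62, 70, 63]) [1.0036 0.5855 0.1   ]
top red ([4.56, 122.79], 310, [0, 106, 12, 35]) [0.8935 0.9101 0.1   ]
top red ([35.01, 161.63], 1000, [1, 108, 49, 77]) [0.7451 0.7895 0.1   ]
top red ([223.04, 194.6], 53, [221, 189, 5, 12]) [0.6121 0.1122 0.1   ]
top red ([247.13, 235.71], 45, [244, 232, 7, 8]) [0.4634 0.0284 0.1   ]
top green ([228.87, 237.29], 45, [226, 234, 7, 8]) [0.4591 0.0928 0.1   ]
top green ([127.11, 249.98], 389, [110, 236, 35, 29]) [0.4217 0.4485 0.1   ]
top green ([239.58, 261.72], 85, [235, 257, 10, 11]) [0.3733 0.0562 0.1   ]
top yellow ([221.5, 192.94], 200, [202, 176, 42, 36]) [0.5971 0.1096 0.218 ]
top yellow ([373.1, 245.17], 1286, [354, 227, 40, 38]) [ 0.4161 -0.3808  0.218 ]
top yellow ([207.44, 236.06], 18, [206, 234, 4, 6]) [0.456 0.156 0.218]
top yellow ([202.67, 241.0], 18, [201, 239, 4, 5]) [0.4403 0.1714 0.218 ]
scene red ([39.93, 11.29], 358, [30, 0, 23, 24]) [-0.788   0.3443  0.1   ]
scene red ([437.2, 126.97], 4041, [397, 83, 79, 90]) [1.0056 0.599  0.1   ]
scene red ([277.4, 160.02], 81, [271, 154, 13, 13]) [0.5766 0.1646 0.1   ]
scene red ([229.08, 172.92], 50, [225, 170, 9, 7]) [0.4635 0.0335 0.1   ]
scene green ([277.02, 102.3], 97, [267, 89, 21, 23]) [0.4418 0.4041 0.1   ]
scene green ([290.71, 98.57], 14, [288, 93, 7, 13]) [0.4774 0.4489 0.1   ]
scene green ([255.33, 134.25], 12, [254, 133, 4, 4]) [0.4523 0.2243 0.1   ]
scene green ([238.42, 159.31], 45, [235, 156, 8, 7]) [0.4601 0.0978 0.1   ]
scene green ([215.06, 172.25], 85, [210, 168, 11, 10]) [0.4216 0.0114 0.1   ]
scene green ([242.33, 176.67], 12, [241, 174, 3, 6]) [0.5097 0.0436 0.1   ]
scene yellow ([277.59, 152.39], 216, [252, 133, 50, 43]) [0.5997 0.1104 0.218 ]
scene yellow ([250.45, 141.64], 11, [249, 140, 4, 4]) [0.506  0.1035 0.218 ]
scene yellow ([134.77, 291.89], 2062, [101, 260, 66, 64]) [ 0.5084 -0.4489  0.218 ]
```

```bash
cat >> h.py <<'E'
from scipy.spatial.transform import Rotation as R
def goto(p,yaw):
    """rows needed: shift in tool axes (mm) and turn about tool z (deg) to reach p with tool x at yaw deg, pointing down"""
    o=get_obs(); Rt=R.from_quat(o['tool_rot']); a=np.radians(yaw)
    Rg=R.from_matrix(np.array([[np.cos(a),np.sin(a),0],[np.sin(a),-np.cos(a),0],[0,0,-1]]))
    print('at',o['eef_pos'].round(4),'clock',round(float(o['clock']),2),'F',np.round(o['ft_force'],1))
    print('shift mm',(Rt.inv().apply(np.array(p)-o['eef_pos'])*1e3).round(1),'turn',np.degrees((Rt.inv()*Rg).as_rotvec()).round(2))
E
python3 - <<'E'
from h import *
print(camera_model('wrist'))
goto([.53,.10,.38],4)
E
```

```text
{'fovy': 65.46533277521819, 'cx': 249.49193315092546, 'cy': 189.73930267063355, 'T_tool_cam': array([[-6.53717857e-04, -9.58399718e-01, -2.85428719e-01,
         7.16818535e-02],
       [ 9.99999583e-01, -4.44632505e-04, -7.97333635e-04,
         4.50034527e-04],
       [ 6.37253444e-04, -2.85429121e-01,  9.58399609e-01,
        -1.43098111e-01],
       [ 0.00000000e+00,  0.00000000e+00,  0.00000000e+00,
         1.00000000e+00]])}
at [ 0.2241 -0.447   0.2313] clock 0.9 F [-0.2  0.4  0.2]
shift mm [ 518.6 -351.8 -148.7] turn [ 0.   -0.   22.63]
```

Emit:
jog_arm([
  [[0,0,-49,0,0,7.6,0],[0,0,-49,0,0,7.6,0],[0,0,-49,0,0,7.5,0]],
])

```text
clock: 1.2
eef_pos: [0.221, -0.4408, 0.3708]
tool_rot: [1.0, 0.027, -0.006, -0.013]
ft_force: [0.8, -1.1, 0.4]
grip_width: 0.0442
```

```bash
python3 -c "
from h import *
goto([.53,.10,.38],4)"
```

```text
at [ 0.221  -0.4408  0.3708] clock 1.2 F [ 0.8 -1.1  0.4]
shift mm [ 3.377e+02 -5.234e+02  5.000e-01] turn [-1.47  0.62 -0.9 ]
```

Emit:
jog_arm([
  [[26,-40,0,0,0,0,0],[26,-40,0,0,0,0,0],[26,-40,0,0,0,0,0],[26,-40,0,0,0,0,0],[26,-40,0,0,0,0,0]],
])

```text
clock: 1.7
eef_pos: [0.3457, -0.2387, 0.3829]
tool_rot: [1.0, 0.019, 0.001, -0.002]
ft_force: [0.7, 0.1, 0.8]
grip_width: 0.0001
```

Emit:
jog_arm([
  [[26,-40,0,0,0,0,0],[26,-40,0,0,0,0,0],[26,-40,0,0,0,0,0],[26,-40,0,0,0,0,0],[26,-40,0,0,0,0,0]],
])

```text
clock: 2.2
eef_pos: [0.4713, -0.0248, 0.3857]
tool_rot: [1.0, 0.018, 0.003, -0.001]
ft_force: [0.5, -1.7, 1.5]
grip_width: 0.0001
```

```bash
python3 -c "
from h import *
goto([.53,.10,.38],4)"
```

```text
at [ 0.4713 -0.0248  0.3857] clock 2.2 F [ 0.5 -1.7  1.5]
shift mm [  63.1 -122.6    6.4] turn [-0.11 -0.39 -1.92]
```

Emit:
jog_arm([
  [[21,-41,2,0,0,-1.9,0],[21,-41,2,0,0,0,0],[21,-41,2,0,0,0,0],[0,0,0,0,0,0,0],[0,0,0,0,0,0,0]],
])

```text
clock: 2.7
eef_pos: [0.5332, 0.0803, 0.3788]
tool_rot: [0.998, 0.067, 0.002, -0.015]
ft_force: [0.4, -0.7, -0.5]
grip_width: -0.0001
```

```bash
cat > wr.py <<'E'
from meas import *
def wrist(name):
    m=camera_model('wrist'); o=get_obs(); im=camera('wrist'); save(im,name)
    T=np.eye(4); T[:3,:3]=R.from_quat(o['tool_rot']).as_matrix(); T[:3,3]=o['eef_pos']
    return im,m,T@np.asarray(m['T_tool_cam']),o
E
python3 - <<'E'
from wr import *
im,m,T,o=wrist('w1.png'); np.save('w1T.npy',T); print(o['eef_pos'].round(4),o['tool_rot'].round(4),np.abs(o['joint_vel']).max().round(4))
for k,v in blobs(im).items():
    for q in comps(v,60): print(k,q,at_z(m,q[0],.218 if k=='yellow' else .1,T).round(4))
E
```

```text
[0.5332 0.0803 0.3788] [ 0.9976  0.067   0.0017 -0.0148] 0.0268
red ([236.79, 103.78], 706, [227, 83, 21, 42]) [0.5987 0.1143 0.1   ]
red ([282.58, 206.11], 226, [275, 198, 17, 17]) [0.4622 0.0287 0.1   ]
green ([27.82, 181.6], 1158, [0, 157, 57, 50]) [0.4459 0.4111 0.1   ]
green ([161.33, 195.38], 63, [157, 192, 10, 8]) [0.453  0.2104 0.1   ]
green ([238.18, 202.82], 237, [230, 195, 17, 17]) [0.4578 0.095  0.1   ]
green ([254.87, 225.04], 113, [246, 221, 19, 13]) [0.426  0.0654 0.1   ]
yellow ([283.5, 55.02], 66, [254, 53, 53, 9]) [0.6496 0.0681 0.218 ]
yellow ([272.28, 161.52], 274, [243, 145, 53, 22]) [0.5484 0.0629 0.218 ]
yellow ([502.02, 260.04], 168, [491, 237, 21, 45]) [ 0.4743 -0.206   0.218 ]
yellow ([507.09, 274.67], 147, [497, 261, 15, 24]) [ 0.4575 -0.2181  0.218 ]
```

View pics/w1.png

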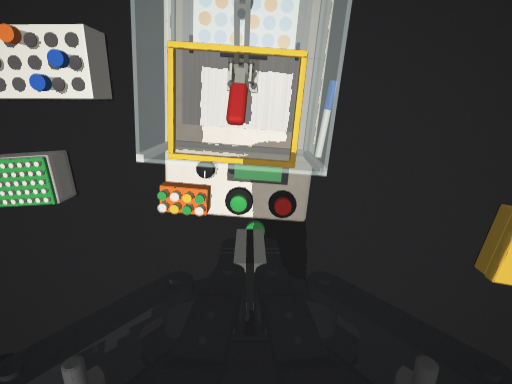

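```bash
cat > fit.py <<'E'
from wr import *
ld=lambda n:cv2.cvtColor(cv2.imread('pics/'+n),cv2.COLOR_BGR2RGB)
V=[('top',ld('top.png'),camera_model('top'),camera_model('top')['pose']),('scene',ld('scene.png'),camera_model('scene'),camera_model('scene')['pose']),('wrist',ld('w1.png'),camera_model('wrist'),np.load('w1T.npy'))]
def mask(im,lo,hi,s,v):
    h=cv2.cvtColor(im,cv2.COLOR_RGB2HSV);H=h[...,0].astype(int)
    ok=(H>=lo)&(H<=hi) if lo<=hi else (H>=lo)|(H<=hi)
    return ok&(h[...,1]>s)&(h[...,2]>v)
def near(mk,c,r):
    o=np.zeros_like(mk);c=np.round(c).astype(int);a,b=max(c[1]-r,0),max(c[0]-r,0);o[a:c[1]+r,b:c[0]+r]=mk[a:c[1]+r,b:c[0]+r];return o
# window
for n,im,m,T in V:
    P=proj(m,np.array([.598,.110,.218]),T); k=near(mask(im,18,34,120,60),P,34 if n!='wrist' else 90)
    ys,xs=np.nonzero(k); w=np.array([at_z(m,(x,y),.218,T)[:2] for x,y in zip(xs,ys)],np.float32)
    print(n,'window',len(w),cv2.minAreaRect(w*1000))
# buttons, triangulated
for nm,lo,hi,g in(('start',50,80,(.459,.094,.1)),('stop',172,7,(.463,.029,.1))):
    A=[];B=[]
    for n,im,m,T in V:
        k=near(mask(im,lo,hi,130,50),proj(m,np.array(g),T),12 if n=='wrist' else 6)
        c=np.argwhere(k).mean(0)[::-1]; print(nm,n,k.sum(),c.round(1),at_z(m,c,.104,T).round(4))
        o,d=ray(m,c,T); d=d/np.linalg.norm(d); M=np.eye(3)-np.outer(d,d); A.append(M);B.append(M@o)
    print(nm,np.linalg.solve(sum(A),sum(B)).round(4))
# lever
reds=[]
for n,im,m,T in V:
    k=near(mask(im,172,7,120,40),proj(m,np.array([.592,.112,.18]),T),45 if n=='wrist' else 14)
    p=np.argwhere(k)[:,::-1]; reds.append(p)
def hull(x,m,T):
    X,Y,yaw,q=x; el=np.radians(42)-q; c=[]
    for s in(.028,.080):
        for h in(-.0065,.0075):
            for y in(-.01,.01): c.append([.046-s*np.cos(el)+h*np.sin(el),y,.145+s*np.sin(el)+h*np.cos(el)])
    c=np.array(c); a=np.array([[np.cos(yaw),-np.sin(yaw)],[np.sin(yaw),np.cos(yaw)]])
    c[:,:2]=c[:,:2]@a.T+[X,Y]; return cv2.convexHull(proj(m,c,T).astype(np.float32))[:,0]
def res(x):
    r=[]
    for p,(n,im,m,T) in zip(reds,V):
        H=hull(x,m,T); M=cv2.moments(H); w=1 if n!='wrist' else 1.
        r+=[w*(M['m10']/M['m00']-p[:,0].mean()),w*(M['m01']/M['m00']-p[:,1].mean())]
        if n!='top': r+=list(.3*(H.min(0)-(p.min(0)-.5)))+list(.3*(H.max(0)-(p.max(0)+.5)))
    return np.array(r+[(x[2]-.066)*100,(x[3]-.05)*20])
s=least_squares(res,[.6,.11,.066,.05]); print('machine',s.x.round(4),'res',s.fun.round(2))
E
python3 fit.py
```

```text
top window 244 ((594.6106567382812, 107.00924682617188), (111.82977294921875, 132.12649536132812), 3.588855743408203)
scene window 345 ((568.8086547851562, 105.43376159667969), (172.08847045898438, 133.9101104736328), 3.6589531898498535)
wrist window 3189 ((576.9536743164062, 112.10496520996094), (150.6889190673828, 140.9833984375), 3.472539186477661)
start top 45 [228.9 237.3] [0.4588 0.0926 0.104 ]
start scene 45 [238.4 159.3] [0.4618 0.0954 0.104 ]
start wrist 237 [238.2 202.8] [0.4592 0.0949 0.104 ]
start [0.4599 0.0943 0.104 ]
stop top 46 [247.1 235.8] [0.4629 0.0285 0.104 ]
stop scene 53 [229.2 173.1] [0.4659 0.0309 0.104 ]
stop wrist 268 [282.4 206.1] [0.4636 0.0295 0.104 ]
stop [0.4641 0.0297 0.1041]
machine [0.5961 0.1083 0.066  0.0535] res [-0.33 -0.37 -0.44  0.47 -0.58 -0.42  0.43  0.61 -0.   -0.02 -0.37 -0.86
  0.12  0.84  0.    0.07]
```

Run:
```python
from fit import *
n,im,m,T=V[2]; k=mask(im,18,34,150,60); k[:, :140]=0;k[:,320:]=0;k[:38]=0;k[172:]=0
ys,xs=np.nonzero(k); w=np.array([at_z(m,(x,y),.218,T)[:2] for x,y in zip(xs,ys)],np.float32)
print('WIN',cv2.minAreaRect(w*1000))
goto([.588,.1075,.30],3.7)
```

```text
top window 244 ((594.6106567382812, 107.00924682617188), (111.82977294921875, 132.12649536132812), 3.588855743408203)
scene window 345 ((568.8086547851562, 105.43376159667969), (172.08847045898438, 133.9101104736328), 3.6589531898498535)
wrist window 3189 ((576.9536743164062, 112.10496520996094), (150.6889190673828, 140.9833984375), 3.472539186477661)
start top 45 [228.9 237.3] [0.4588 0.0926 0.104 ]
start scene 45 [238.4 159.3] [0.4618 0.0954 0.104 ]
start wrist 237 [238.2 202.8] [0.4592 0.0949 0.104 ]
start [0.4599 0.0943 0.104 ]
stop top 46 [247.1 235.8] [0.4629 0.0285 0.104 ]
stop scene 53 [229.2 173.1] [0.4659 0.0309 0.104 ]
stop wrist 268 [282.4 206.1] [0.4636 0.0295 0.104 ]
stop [0.4641 0.0297 0.1041]
machine [0.5961 0.1083 0.066  0.0535] res [-0.33 -0.37 -0.44  0.47 -0.58 -0.42  0.43  0.61 -0.   -0.02 -0.37 -0.86
  0.12  0.84  0.    0.07]
WIN ((596.6682739257812, 108.51499938964844), (111.06192016601562, 131.00897216796875), 3.571997880935669)
at [0.5331 0.08   0.3786] clock 2.75 F [ 0.3  0.5 -0.2]
shift mm [ 57.6 -17.6  79.5] turn [-1.71 -0.25  3.95]
```

Emit:
jog_arm([
  [[20,-6,25,-1.7,-0.2,4,0],[20,-6,25,0,0,0,0],[18,-6,25,0,0,0,0],[0,0,0,0,0,0,0]],
])

```text
clock: 3.15
eef_pos: [0.5922, 0.07, 0.3063]
tool_rot: [0.999, 0.053, 0.003, -0.012]
ft_force: [-1.1, 0.2, -0.7]
grip_width: -0.0001
```

```bash
python3 -c "
from h import *
goto([.588,.1075,.205],3.7)"
```

```text
at [0.5922 0.07   0.3063] clock 3.15 F [-1.1  0.2 -0.7]
shift mm [ -0.8 -35.3 102.2] turn [-1.38 -0.34  2.4 ]
```

Emit:
jog_arm([
  [[0,-18,0,0,0,0,0],[0,-18,0,0,0,0,0],[0,0,0,0,0,0,0]],
])

```text
clock: 3.45
eef_pos: [0.5885, 0.0889, 0.3112]
tool_rot: [0.998, 0.066, 0.003, -0.019]
ft_force: [0.0, 0.8, 0.3]
grip_width: 0.0001
```

```bash
python3 -c "
from h import *
goto([.588,.1075,.205],3.7);print(get_obs()['joint_pos'].round(3))"
```

```text
at [0.5885 0.0889 0.3112] clock 3.45 F [0.  0.8 0.3]
shift mm [  1.  -14.5 106.8] turn [-2.18 -0.45  3.85]
[0.131 0.419 0.461 1.604 0.038 3.141]
```

Joint 6 sits at its limit, which explains the drift. I turn the tool back about 9° so it works off the limit.

Emit:
jog_arm([
  [[0,0,0,0,0,-7.5,0],[0,0,0,0,0,0,0]],
])

```text
clock: 3.65
eef_pos: [0.5882, 0.0895, 0.3147]
tool_rot: [0.991, 0.133, 0.007, -0.019]
ft_force: [0.1, -0.2, -0.2]
grip_width: 0.0004
```

```bash
python3 -c "
from h import *
goto([.588,.1075,.30],16);print(get_obs()['joint_pos'].round(3))"
```

```text
at [0.5882 0.0895 0.3147] clock 3.65 F [ 0.1 -0.2 -0.2]
shift mm [  4.3 -16.8  15.4] turn [-2.02 -1.1  -0.68]
[0.132 0.414 0.463 1.605 0.038 3.006]
```

Emit:
jog_arm([
  [[4,-17,15,-2,-1.1,-0.7,0],[0,0,0,0,0,0,0],[0,0,0,0,0,0,0]],
])

```text
clock: 3.95
eef_pos: [0.5879, 0.1077, 0.3043]
tool_rot: [0.991, 0.136, 0.003, 0.001]
ft_force: [-0.0, -1.1, 0.0]
grip_width: 0.0003
```

```bash
python3 -c "
from h import *
goto([.588,.1075,.205],16);print(get_obs()['joint_pos'].round(3))"
```

```text
at [0.5879 0.1077 0.3043] clock 3.95 F [-0.  -1.1  0. ]
shift mm [-0.6  0.  99.3] turn [ 0.12 -0.37 -0.4 ]
[ 1.820e-01  4.260e-01  4.560e-01  1.593e+00 -1.000e-03  3.051e+00]
```

Emit:
jog_arm([
  [[0,0,25,0,0,0,0],[0,0,25,0,0,0,0],[0,0,15,0,0,0,0],[0,0,0,0,0,0,0]],
])

```text
clock: 4.35
eef_pos: [0.5898, 0.1066, 0.2423]
tool_rot: [0.991, 0.132, 0.008, 0.0]
ft_force: [-0.2, -0.1, -0.0]
grip_width: -0.0003
```

Run:
```python
from wr import *
im,m,T,o=wrist('w2.png'); np.save('w2T.npy',T)
goto([.588,.1075,.205],16)
save(np.hstack([im[::1]]),'w2v.png')
```

```text
at [0.5904 0.1067 0.2437] clock 4.4 F [-0.5 -0.7  0.8]
shift mm [-2.8 -1.5 38.6] turn [ 0.16 -0.98 -0.79]
```

View pics/w2v.png

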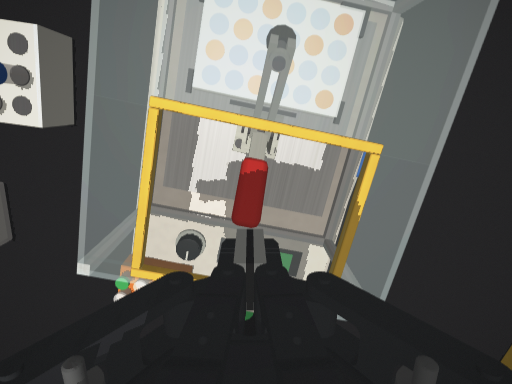

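```bash
python3 - <<'E' | tail -8
from fit import *
m=camera_model('wrist');T=np.load('w2T.npy');im=ld('w2.png')
for z in(.2437,.2,.166): print('below TCP',z,proj(m,np.array([.5904,.1067,z]),T).round(1))
V.append(('w2',im,m,T)); k=mask(im,172,7,120,40); k[:150]=0;k[232:]=0;k[:,:220]=0;k[:,275:]=0
p=np.argwhere(k)[:,::-1]; reds.append(p); print(p.min(0),p.max(0),p.mean(0))
s=least_squares(res,[.6,.11,.066,.05]); print('machine',s.x.round(4),'res',s.fun.round(1))
k=mask(im,18,34,150,60); k[:,:128]=0;k[:90]=0;k[275:]=0
ys,xs=np.nonzero(k); w=np.array([at_z(m,(x,y),.218,T)[:2] for x,y in zip(xs,ys)],np.float32)
print('WIN',cv2.minAreaRect(w*1000))
x=s.x
for q,nm in((x[3],'now'),(.52,'pressed')):
    el=np.radians(42)-q
    for sl in(.066,.08):
        a=.046-sl*np.cos(el)+.0075*np.sin(el); print(nm,sl,(x[:2]+a*np.array([np.cos(x[2]),np.sin(x[2])])).round(4),round(.145+sl*np.sin(el)+.0075*np.cos(el),4))
E
```

```text
[232 158] [267 227] [249.74512987 192.63961039]
machine [0.5957 0.1084 0.0677 0.0521] res [-0.4 -0.3 -0.5  0.4 -0.6 -0.4  0.4  0.6 -0.1  0.3 -0.4 -0.8  0.1  0.9
  0.1 -0.3 -0.8 -1.4  0.6  0.9  0.2  0. ]
WIN ((597.2632446289062, 108.44703674316406), (110.5000228881836, 131.71636962890625), 3.615537166595459)
now 0.066 [0.5951 0.1083] 0.1924
now 0.08 [0.5843 0.1076] 0.2012
pressed 0.066 [0.5788 0.1072] 0.1663
pressed 0.08 [0.5652 0.1063] 0.1692
```

Emit:
jog_arm([
  [[-2,-1,19,0,-1,0,0],[-2,0,17,0,0,0,0],[0,0,0,0,0,0,0]],
])

```text
clock: 4.7
eef_pos: [0.5884, 0.1062, 0.2091]
tool_rot: [0.991, 0.131, 0.002, 0.001]
ft_force: [0.6, -0.0, 0.2]
grip_width: -0.0004
```

```bash
python3 -c "
from h import *
goto([.584,.1075,.170],16)"
```

```text
at [0.5884 0.1062 0.2091] clock 4.7 F [ 0.6 -0.   0.2]
shift mm [-4.1 -2.5 39.1] turn [ 0.18 -0.25 -0.93]
```

Emit:
jog_arm([
  [[-1,-1,10,0,0,0,0],[-1,-1,10,0,0,0,0],[-1,0,8,0,0,0,0]],
])

```text
clock: 5.0
eef_pos: [0.5856, 0.1076, 0.1845]
tool_rot: [0.991, 0.131, 0.004, 0.001]
ft_force: [-1.6, 0.7, 5.6]
grip_width: -0.0001
```

```bash
python3 -c "
from h import *
goto([.584,.1075,.167],16)"
```

```text
at [0.5856 0.1076 0.1845] clock 5.0 F [-1.6  0.7  5.6]
shift mm [-1.7 -0.4 17.5] turn [ 0.18 -0.48 -0.98]
```

Contact reads about 5.6 N, which matches the lever friction. I keep pressing.

Emit:
jog_arm([
  [[-1,0,7,0,-0.3,0,0],[-1,0,6,0,0,0,0],[0,0,5,0,0,0,0]],
])

```text
clock: 5.3
eef_pos: [0.5846, 0.1076, 0.1678]
tool_rot: [0.991, 0.131, 0.004, 0.001]
ft_force: [-1.8, 0.2, 5.8]
grip_width: -0.0001
```

Emit:
jog_arm([
  [[0,0,4,0,0,0,0]],
])

```text
clock: 5.4
eef_pos: [0.5845, 0.1076, 0.1652]
tool_rot: [0.991, 0.131, 0.004, 0.001]
ft_force: [-9.2, -2.0, 28.7]
grip_width: 0.0003
```

Emit:
jog_arm([
  [[0,0,4,0,0,0,0],[0,0,4,0,0,0,0]],
])

```text
clock: 5.6
eef_pos: [0.5846, 0.1077, 0.1653]
tool_rot: [0.991, 0.131, 0.007, 0.001]
ft_force: [-9.3, -1.8, 23.8]
grip_width: 0.0001
```

Emit:
jog_arm([
  [[0,0,-10,0,0,0,0],[0,0,-25,0,0,0,0],[0,0,-35,0,0,0,0],[0,0,-40,0,0,0,0],[0,0,0,0,0,0,0]],
])

```text
clock: 6.1
eef_pos: [0.5826, 0.1071, 0.2765]
tool_rot: [0.991, 0.13, 0.005, 0.001]
ft_force: [-0.2, 0.7, 0.4]
grip_width: 0.0002
```

```bash
python3 - <<'E'
from wr import *
im,m,T,o=wrist('w3.png'); np.save('w3T.npy',T)
goto([.459,.0945,.27],16)
E
cat > lev.py <<'E'
import fit
from fit import *
m=camera_model('wrist');T=np.load('w3T.npy');im=ld('w3.png')
X=[.5957,.1084,.0677]
k=near(mask(im,172,7,120,40),hull(X+[.5],m,T).mean(0),40); p=np.argwhere(k)[:,::-1]
print('red',p.min(0),p.max(0),p.mean(0))
for q in(.05,.4,.46,.50,.52): H=hull(X+[q],m,T); print(q,H.min(0).round(1),H.max(0).round(1))
E
python3 lev.py|tail -6
```

```text
at [0.5815 0.1069 0.2733] clock 6.15 F [ 0.2  0.1 -0.3]
shift mm [-121.6  -19.8    2.6] turn [ 0.21 -0.3  -1.01]
red [235 149] [264 206] [249.53200333 177.57855362]
0.05 [234.2 137.6] [269.3 205.2]
0.4 [233.2 144.7] [267.  208.1]
0.46 [233.2 145.6] [266.7 208.4]
0.5 [233.2 146. ] [266.5 208.4]
0.52 [233.2 146.3] [266.4 208.4]
```

View pics/w3.png

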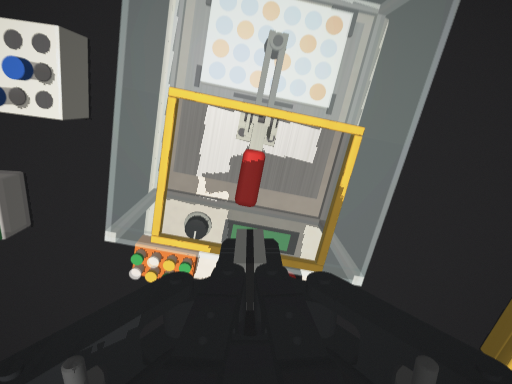

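Pressed pose confirmed: the hold-down bar now lies over the plate and the red grip matches the q≈0.52 outline. Next I move out in front of the guard, staying high. There I turn the tool half round, so the wrist camera faces away from the guard during the button press.

Emit:
jog_arm([
  [[-40,-6,-6,0,0,-1,0],[-40,-7,-6,0,0,0,0],[-40,-6,-6,0,0,0,0],[0,0,-5,0,0,-8,0],[0,0,0,0,0,-8.5,0]],
])

```text
clock: 6.65
eef_pos: [0.4532, 0.0912, 0.282]
tool_rot: [0.959, 0.283, -0.009, 0.001]
ft_force: [-0.5, 0.6, -0.5]
grip_width: 0.0001
```

Emit:
jog_arm([
  [[0,0,0,0,0,-8.5,0],[0,0,0,0,0,-8.5,0],[0,0,0,0,0,-8.5,0],[0,0,0,0,0,-8.5,0],[0,0,0,0,0,-8.5,0]],
])

```text
clock: 7.15
eef_pos: [0.4492, 0.0901, 0.2727]
tool_rot: [0.789, 0.615, -0.016, -0.005]
ft_force: [1.0, -0.0, 0.2]
grip_width: 0.0005
```

Emit:
jog_arm([
  [[0,0,0,0,0,-8.5,0],[0,0,0,0,0,-8.5,0],[0,0,0,0,0,-8.5,0],[0,0,0,0,0,-8.5,0],[0,0,0,0,0,-8.5,0]],
])

```text
clock: 7.65
eef_pos: [0.4459, 0.0891, 0.2625]
tool_rot: [0.509, 0.861, -0.018, -0.016]
ft_force: [0.8, -0.4, 1.2]
grip_width: 0.0001
```

Emit:
jog_arm([
  [[0,0,0,0,0,-8.5,0],[0,0,0,0,0,-8.5,0],[0,0,0,0,0,-8.5,0],[0,0,0,0,0,-8.5,0],[0,0,0,0,0,-8.5,0]],
])

```text
clock: 8.15
eef_pos: [0.4424, 0.0881, 0.2524]
tool_rot: [0.158, 0.987, -0.014, -0.029]
ft_force: [0.1, -1.0, 0.7]
grip_width: -0.0003
```

Run:
```python
from wr import *
im,m,T,o=wrist('w4.png'); np.save('w4T.npy',T); save(camera('scene'),'scene2.png')
goto([.459,.0945,.2],-176.3); print(o['joint_pos'].round(3))
for k,v in blobs(im).items():
    for q in comps(v,100): print(k,q,at_z(m,q[0],.104,T).round(4))
```

```text
at [0.4423 0.0881 0.2524] clock 8.25 F [ 0.5 -0.5 -0.8]
shift mm [-16.5  13.4  51.2] turn [ -1.53  -3.46 -22.26]
[ 0.2    0.188 -0.01   1.439 -0.006  0.518]
red ([209.42, 221.94], 507, [197, 209, 26, 26]) [0.4659 0.0293 0.104 ]
green ([219.61, 127.27], 639, [206, 113, 29, 29]) [0.3776 0.072  0.104 ]
green ([337.29, 168.35], 107, [331, 164, 14, 10]) [0.4514 0.1698 0.104 ]
green ([382.34, 173.04], 147, [374, 166, 15, 15]) [0.4694 0.2105 0.104 ]
green ([267.51, 199.15], 495, [255, 187, 25, 25]) [0.4607 0.0947 0.104 ]
green ([325.24, 193.02], 107, [319, 188, 14, 11]) [0.4722 0.1521 0.104 ]
```

Emit:
jog_arm([
  [[-6,5,0,-0.5,-1.2,-7.4,0],[-6,5,0,-0.5,-1.2,-7.4,0],[-6,2,0,-0.5,-1.2,-7.4,0],[0,0,0,0,0,0,0]],
])

```text
clock: 8.65
eef_pos: [0.4617, 0.096, 0.2468]
tool_rot: [-0.031, 1.0, -0.001, -0.001]
ft_force: [-0.1, -0.3, -0.2]
grip_width: -0.0
```

Run:
```python
from wr import *
goto([.4602,.0947,.115],-176.3)
from fit import *
m=camera_model('scene');im=ld('scene2.png'); X=[.5957,.1084,.0677]
k=near(mask(im,172,7,120,40),hull(X+[.5],m,m['pose']).mean(0),16); p=np.argwhere(k)[:,::-1]
print('red',p.min(0)-.5,p.max(0)+.5,p.mean(0))
for q in(.05,.4,.46,.52): H=hull(X+[q],m,m['pose']); print(q,H.min(0).round(1),H.max(0).round(1))
```

```text
at [0.4617 0.096  0.2468] clock 8.65 F [-0.1 -0.3 -0.2]
shift mm [  1.2  -0.9 131.8] turn [-0.11 -0.17 -0.1 ]
top window 244 ((594.6106567382812, 107.00924682617188), (111.82977294921875, 132.12649536132812), 3.588855743408203)
scene window 345 ((568.8086547851562, 105.43376159667969), (172.08847045898438, 133.9101104736328), 3.6589531898498535)
wrist window 3189 ((576.9536743164062, 112.10496520996094), (150.6889190673828, 140.9833984375), 3.472539186477661)
start top 45 [228.9 237.3] [0.4588 0.0926 0.104 ]
start scene 45 [238.4 159.3] [0.4618 0.0954 0.104 ]
start wrist 237 [238.2 202.8] [0.4592 0.0949 0.104 ]
start [0.4599 0.0943 0.104 ]
stop top 46 [247.1 235.8] [0.4629 0.0285 0.104 ]
stop scene 53 [229.2 173.1] [0.4659 0.0309 0.104 ]
stop wrist 268 [282.4 206.1] [0.4636 0.0295 0.104 ]
stop [0.4641 0.0297 0.1041]
machine [0.5961 0.1083 0.066  0.0535] res [-0.33 -0.37 -0.44  0.47 -0.58 -0.42  0.43  0.61 -0.   -0.02 -0.37 -0.86
  0.12  0.84  0.    0.07]
red [266.5 157.5] [281.5 168.5] [273.55421687 163.12048193]
0.05 [268.5 152. ] [284.9 168.4]
0.4 [265.  154.7] [282.7 169.8]
0.46 [264.7 155.3] [282.4 170.1]
0.52 [264.4 156. ] [282.1 170.4]
```

Emit:
jog_arm([
  [[1,-1,35,0,0,0,0],[0,0,35,0,0,0,0],[0,0,35,0,0,0,0],[0,0,18,0,0,0,0],[0,0,0,0,0,0,0]],
])

```text
clock: 9.15
eef_pos: [0.4593, 0.0941, 0.1183]
tool_rot: [-0.018, 1.0, -0.002, -0.003]
ft_force: [0.2, 0.2, -0.0]
grip_width: 0.0005
```

```bash
python3 -c "
from h import *
goto([.4602,.0947,.098],-176.3)"
```

```text
at [0.4593 0.0941 0.1183] clock 9.15 F [ 0.2  0.2 -0. ]
shift mm [-1.1  0.6 20.3] turn [-0.17 -0.32 -1.66]
```

Emit:
jog_arm([
  [[-1,1,8,0,0,0,0],[0,0,6,0,0,0,0],[0,0,3,0,0,0,0]],
])

```text
clock: 9.45
eef_pos: [0.4608, 0.0952, 0.1055]
tool_rot: [-0.015, 1.0, -0.002, -0.002]
ft_force: [-12.2, -2.1, 34.6]
grip_width: -0.0001
```

Emit:
jog_arm([
  [[0,0,3,0,0,0,0],[0,0,3,0,0,0,0]],
])

```text
clock: 9.65
eef_pos: [0.4608, 0.0951, 0.1059]
tool_rot: [-0.013, 1.0, -0.001, -0.0]
ft_force: [-7.4, -1.7, 16.4]
grip_width: -0.0001
```

Emit:
jog_arm([
  [[0,0,-2,0,0,0,0]],
])

```text
clock: 9.75
eef_pos: [0.4608, 0.0952, 0.1095]
tool_rot: [-0.013, 1.0, -0.001, 0.001]
ft_force: [-1.2, -0.9, 2.8]
grip_width: -0.0001
```

Emit:
jog_arm([
  [[0,0,-2,0,0,0,0]],
])

```text
clock: 9.85
eef_pos: [0.4615, 0.0954, 0.1129]
tool_rot: [-0.012, 1.0, -0.001, 0.002]
ft_force: [-0.6, 1.0, 1.4]
grip_width: -0.0001
```

Emit:
jog_arm([
  [[0,0,-2,0,0,0,0]],
])

```text
clock: 9.95
eef_pos: [0.4622, 0.0955, 0.1156]
tool_rot: [-0.012, 1.0, -0.001, 0.003]
ft_force: [-0.9, -0.5, -0.3]
grip_width: -0.0001
```

Run:
```python
import cv2
a=cv2.imread('pics/w4.png')
cv2.imwrite('pics/w4c.png',cv2.resize(a[140:270,160:420],None,fx=3,fy=3,interpolation=2))
```

View pics/w4c.png

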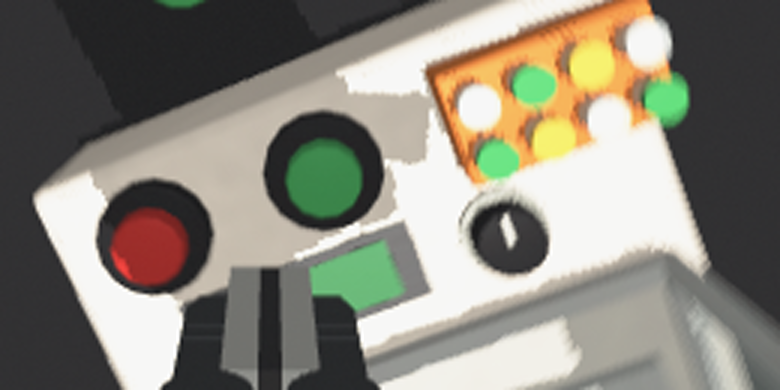

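The green top stands above its dark ring. The force while backing off (2.8, then 1.4, then 0 N over several mm) hints at the spring. I'll press again slowly to confirm real travel.

Emit:
jog_arm([
  [[1,0,2,0,0,0,0]],
])

```text
clock: 10.05
eef_pos: [0.4624, 0.0958, 0.1143]
tool_rot: [-0.011, 1.0, -0.001, 0.004]
ft_force: [0.2, -0.5, -0.4]
grip_width: 0.0001
```

Emit:
jog_arm([
  [[0,0,2,0,0,0,0]],
])

```text
clock: 10.15
eef_pos: [0.4624, 0.0959, 0.1121]
tool_rot: [-0.011, 1.0, -0.0, 0.004]
ft_force: [-0.2, 0.1, 0.9]
grip_width: 0.0
```

Emit:
jog_arm([
  [[0,0,2,0,0,0,0]],
])

```text
clock: 10.25
eef_pos: [0.4625, 0.0959, 0.1098]
tool_rot: [-0.011, 1.0, -0.001, 0.004]
ft_force: [-0.4, -0.3, 3.0]
grip_width: 0.0001
```

Emit:
jog_arm([
  [[0,0,2,0,0,0,0]],
])

```text
clock: 10.35
eef_pos: [0.4625, 0.0959, 0.1076]
tool_rot: [-0.011, 1.0, -0.001, 0.004]
ft_force: [-1.9, -0.8, 3.9]
grip_width: 0.0002
```

Emit:
jog_arm([
  [[0,0,2,0,0,0,0]],
])

```text
clock: 10.45
eef_pos: [0.4626, 0.0959, 0.1058]
tool_rot: [-0.011, 1.0, -0.0, 0.004]
ft_force: [-4.9, -1.1, 20.7]
grip_width: -0.0002
```

Emit:
jog_arm([
  [[0,0,2,0,0,0,0]],
])

```text
clock: 10.55
eef_pos: [0.4627, 0.0959, 0.1056]
tool_rot: [-0.011, 1.0, -0.0, 0.004]
ft_force: [-9.2, -2.7, 29.6]
grip_width: -0.0001
```

This is a clear spring curve: 0.9, 3.0 and 3.9 N, then a hard stop at 0.1057. The top started near 0.112, so that is the full 6 mm. I retract.

Emit:
jog_arm([
  [[0,0,-15,0,0,0,0],[0,0,-35,0,0,0,0],[0,0,-45,0,0,0,0],[0,0,-45,0,0,0,0],[0,0,-30,0,0,0,0]],
])

```text
clock: 11.05
eef_pos: [0.4579, 0.0954, 0.2749]
tool_rot: [-0.011, 1.0, -0.002, -0.002]
ft_force: [0.8, 0.2, 1.2]
grip_width: -0.0
```

Emit:
jog_arm([
  [[30,0,0,0,0,0,0],[30,0,0,0,0,0,0],[30,0,0,0,0,0,0],[0,0,0,0,0,0,0],[0,0,0,0,0,0,0]],
])

```text
clock: 11.55
eef_pos: [0.3694, 0.0942, 0.2786]
tool_rot: [-0.011, 1.0, -0.0, 0.004]
ft_force: [0.0, 0.4, 0.1]
grip_width: -0.0002
```

Run:
```python
from wr import *
goto([.46,.09,.3],-176.3)
s=camera('scene');t=camera('top'); 
save(np.hstack([cv2.resize(s[80:270,170:390],(400,345)),cv2.resize(t[110:310,130:330],(345,345))]),'end.png')
```

```text
at [0.3694 0.0942 0.2786] clock 11.55 F [0.  0.4 0.1]
shift mm [-90.6  -6.1 -20.8] turn [-0.05  0.4  -2.48]
```

View pics/end.png

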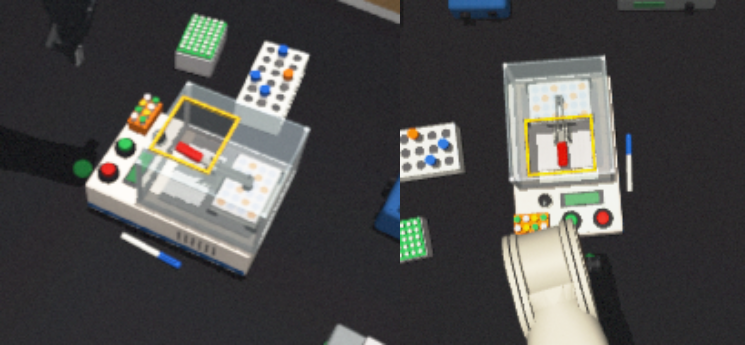

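The final pictures show the lever down, the bar on the plate, everything else in place and the arm clear. I hand in.

```bash
python3 -c "
from workcell import *
print(job_done())"
```

```text
the job is handed in; nothing more can be done
None
```

I pressed the clamp lever to its hard stop through the window. I then came out, pressed the green start button fully in, and handed the job in at about 11.6 s of the 45 s.

- **Lever:** friction read about 5.6 N on the way down, and the tool stalled at z 0.165 m with 24–29 N. Pictures afterwards match the fully pressed lever, with the hold-down bar down on the plate.
- **Guard:** the shut fingers went down close to the window's centre, with more than 20 mm to spare by calculation. The force sensor showed nothing unexpected on the way in or out.
- **Start button:** I pressed it twice. The first press stopped about 1.5 mm higher than the 0.104 m my pictures had given for the unpressed top, so I could not tell if it had moved. The slow second press showed the spring (0.9, 3.0, 3.9 N), then a hard stop at 20–30 N after about 6 mm, so the picture height was low by about 8 mm.
- **Other things:** the stop button was not approached, and the last pictures show no change in the things visible. The arm hides part of the front in the top view.
- **Wrist joint limit:** joint 6 reached its limit of 3.14 rad (reading 3.141) while I was lining up above the window, which pulled the arm slightly off course. I turned the tool away before going down; no error was reported.

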